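Gauge the depth of the wide mould pocket

ROBOT

A 6-joint arm with a two-finger parallel gripper is mounted at the origin on the work surface. World frame = base frame: x ahead of the robot, y to its left, z up, the work surface at z = 0. Lengths are in m, angles in rad, forces in N, time in s.
With the tool pointing down it reaches from about 0.35 to 0.975 m from the base axis. Payload 4.9 kg.
Tool frame: the origin (TCP) lies midway between the tips of the shut fingers; the grasp point (between the pads) lies 19 mm behind it; z points along the fingers, x is the direction in which the jaws open and shut, and the axes are right-handed (so a half turn about z gives the same grasp; the last joint's range is limited). The gripper opens to 85 mm and grips with 20 to 120 N. Pads are 22 mm wide; open, the fingers measure 114 mm over their backs; the gripper's body (76 mm by 85 mm) begins 54 mm behind the grasp point. The pads swing forward as they close: fully open they stand 13 mm farther back than shut.
Start: joints at [-1.342, 0.053, 1.613, -0, 1.476, -0.119], TCP at [0.213, -0.588, 0.231] pointing down, gripper open.
Joint ranges: [-3.01, 3.01], [-1.01, 2.22], [0.06, 2.58], [-1.02, 4.17], [0.09, 2.62], [-3.14, 3.14]. Speed limits (rad/s): [2.57, 2.57, 3.14, 3.14, 3.14, 3.14].

INTERFACE

Orientations are given as a rotation vector (axis times angle).
In Python, from station import ctrl gives the robot as it stands.
- The arm moves only by the tool step_arm, never from a script. Its argument "increments" is text: rows parted by semicolons, each of 6 numbers parted by spaces: the shift along the tool's x, y, z as a fraction of full scale, then the turn, a rotation vector about the tool's x, y, z as a fraction of full scale. In form: x y z rx ry rz; .... A call has 1 to 12 rows; each row shifts and turns the commanded pose from where the row before left it, along the tool's axes as they then stand; what a row does not reach is not made up. Full scale, the value 1, is 0.025 m for a shift and 0.1 rad for a turn. A row lasts 1/12 s, in which the tool goes at most 41.7 mm and 7.16 degrees, less where a joint would pass 70% of its speed; a pose out of reach is approached as far as the arm can. A call with a number of a shift or a turn outside -1 to 1 is refused whole. A call with a gripper value outside its range is refused whole. "fingers" is the opening, from -1 (shut) to 1 (fully open), so that 0 is half open, set as the call begins (left out, the last holds). The fingers move at their own pace and stop on an object; "newtons" is the grip in N (left out, the last holds). Time passes only in rows, so rows that do not move let the fingers close. It gives the time, the measured TCP pose, the force and the opening at its end, in the units of the state.
- ctrl.get_obs(): the state, without advancing time (a new reading comes with each control period).
- ctrl.get_image(name): name is "scene" or "side" or "wrist"; returns a dict with "pixels" (420x560x3 uint8, red, green, blue), "intrinsics" (3x3 intrinsics, pixels), "eye" and "orientation" of the camera in the world. Camera axes: x right, y down, z forward; pixel columns grow to the right and rows downward; lengths in m; the calibration is good to about 2 mm. A picture is of the moment at which its call begins. There is no depth.
- ctrl.finish_job(): hands the job in, once; it reports no verdict.
The state is a dict: "t": time; "q": joint angles; "dq": joint speeds; "effort": joint torques, N m; "tool_pos": TCP position; "tool_rot": TCP orientation; "contact_force": force on the tool from outside, world axes, zero at the start; "wrist_torque": the same for the moment, N m; "opening": finger opening in m.
Only numpy, scipy, OpenCV 4.12 (cv2) and the standard library are available. Lean on these libraries where they do the work, as an engineer would, in place of code of your own. Each camera call takes 0.05 s, during which the arm holds its last target.

TASK

Gauge the depth of the wider of the two pockets in the wooden mould: pick up the depth gauge by the knob on its rod, stand its foot flat on the mould across that pocket, and gently push the rod down until it bottoms out. Keep it pressed against the bottom for a good second, then let go, leaving the gauge standing there with its rod still on the bottom.

Things in the scene. Friction and masses are not known exactly. Their poses are not given: they have to be found in the camera images.
- knob (a point): Centre (half-way up) of the knob of the depth gauge: an upright black plastic cylinder, 26 mm in diameter and 40 mm tall, at the top of the gauge's rod; its z axis is the rod's and points up. The bare rod below it is 10 mm in diameter. The gauge starts standing on the table on its foot, knob up. The knob, rod and foot cannot turn against one another; the rod only slides. All gauge parts weigh about 0.26 kg together.
- gauge: The depth gauge; origin at the centre of the flat underside of the gauge's foot, a steel bar 110 mm long (its y axis), 36 mm wide (x) and 18 mm tall; z points up out of it through the rod. A steel guide collar 22 mm in diameter, reaching 48 mm above the underside, stands on the middle of the bar and the rod slides through it.
- rod_tip (a point): Lower end of the gauge's rod (10 mm in diameter, slightly chamfered), on its axis, 124 mm below the knob's centre. At the start it is drawn up inside the foot, 2 to 14 mm above the underside.
- rod (a joint): How far the rod is pushed down through the foot, in m, from -0.015 (top stop) to 0.055 (bottom stop). At 0 the tip is 2 mm above the foot's underside; the tip sticks out below the underside by the joint value less 2 mm. The slide is stiff: it takes about 4 N to move it, so it stays where it is left, does not sink by itself, and carries the foot when the gauge is lifted by the knob.
- wide_pocket (a point): Centre of the mouth of the wider pocket, level with the flat top of the mould. The mould is a fixed wooden block, 150 mm (its x axis) by 90 mm (y) by 60 mm tall, axes as here, z up; its centre lies 35 mm along -x from this point. This pocket is round, 40 mm in diameter, blind, 26 to 42 mm deep (differs from run to run). The other pocket, 24 mm in diameter, lies 75 mm along -x from this point. The foot, in any direction, spans the wide pocket.
- pocket_floor (a point): Centre of the flat wooden floor of the wide pocket, straight below wide_pocket; z up. The floor is rigid.
- floor_disc: The round wooden disc, 40 mm in diameter and 16 mm thick, fixed as the floor of the wide pocket; origin at the centre of its underside, 16 mm below the floor's surface.
Things that resemble listed ones, but are neither listed nor needed, are in the scene too. Of the things like the gauge, leave any that is orange or red; of the rest the larger one is meant.

How it is judged:
On the way:
1. the rod is kept pressed (more than 0.5 N) against the floor of the wide pocket for 0.7 s, with the foot on the mould (angle between gauge's own z axis and vertical below 0.04 rad and z of gauge in the frame of wide_pocket between -0.0025 and 0.0025 m and horizontal distance between rod_tip and wide_pocket below 0.018 m and z of rod_tip in the frame of pocket_floor below 0.002 m and contact force between gauge and floor_disc above 0.5 N and contact force between the fingers and gauge above 0.5 N), for 0.7 s.
At the end, for the whole second after the job is handed in: The gauge stands released and at rest with its foot flat on the mould (within 2.5 mm and 0.04 rad), its rod in the wide pocket (within 18 mm of the pocket's axis) with the tip within 2 mm of the pocket's floor (angle between gauge's own z axis and vertical below 0.04 rad and z of gauge in the frame of wide_pocket between -0.0025 and 0.0025 m and horizontal distance between rod_tip and wide_pocket below 0.018 m and z of rod_tip in the frame of pocket_floor below 0.002 m and linear speed of gauge below 0.02 m/s); the robot touches nothing.
It fails at once if the rod is rammed against the pocket's floor with more than 60 N (contact force between gauge and floor_disc above 60 N).
It also fails if it takes over 48 s, if anything falls off the work surface, if the arm or the gripper's body presses on something with over 40 N, if the wrist force passes 120 N, or if a joint passes its speed limit or range.

## Working session

There is one attempt and no reset: what is moved stays moved. The work goes in short steps, Python scripts to look and compute and a tool call to move; the robot and the scene stay as the last step left them, time stands still between calls to the robot, and variables do not carry over. Pictures are saved under pics/ and viewed, and the job is handed in when it is done.

Besides the shell and the picture viewer there is one more tool, called after "Emit:" as name(argument=value, ...) on one line, values as JSON. step_arm: Moves the arm, as the interface text tells. Shift numbers are shares of 0.025 m and turn numbers shares of 0.1 rad, none past 1 either way. Its arguments: {"type":"object","properties":{"increments":{"type":"string"},"fingers":{"type":"number"},"newtons":{"type":"number"}},"required":["increments"]}

```bash
mkdir -p pics; ls; cat > h.py <<'E'
import numpy as np, cv2
from station import ctrl
from scipy.spatial.transform import Rotation as R
def cam(n,f=None):
    d=ctrl.get_image(n)
    if f:
        cv2.imwrite('pics/'+f,cv2.cvtColor(d['pixels'],cv2.COLOR_RGB2BGR))
        np.savez('pics/'+f+'.npz',**{k:np.array(v) for k,v in d.items()})
    return d
def rot(d):
    o=np.array(d['orientation'],float)
    if o.shape==(3,3): return o
    if o.size==3: return R.from_rotvec(o).as_matrix()
    return None
def ray(d,u,v):
    K=np.array(d['intrinsics']); r=rot(d)@np.linalg.solve(K,[u,v,1.]); return np.array(d['eye']),r/np.linalg.norm(r)
def onz(d,u,v,z):
    e,r=ray(d,u,v); return e+r*(z-e[2])/r[2]
def proj(d,p):
    c=rot(d).T@(np.array(p)-np.array(d['eye'])); q=np.array(d['intrinsics'])@c; return q[:2]/q[2]
E
python3 - <<'E'
from h import *
for n in ['scene','side','wrist']:
    d=cam(n,n+'0.png'); print(n,d['intrinsics'],d['eye'],d['orientation'])
print(ctrl.get_obs())
E
```

```text
pics
scene [[518.89397754   0.         274.42106911]
 [  0.         518.89397754 208.94346777]
 [  0.           0.           1.        ]] [0.90734515 0.38036185 1.01713665] [-0.94762778 -2.67825209  0.76464242]
side [[448.5781236    0.         279.54270915]
 [  0.         448.5781236  209.74642068]
 [  0.           0.           1.        ]] [0.10224464 0.59010127 0.85300296] [-0.80805735  2.57341912 -1.10726358]
wrist [[364.31925904   0.         273.26039881]
 [  0.         364.31925904 212.69740274]
 [  0.           0.           1.        ]] [ 0.28951524 -0.56010409  0.37185968] [ 2.34506862 -1.64530102 -0.26906773]
{'t': 0.15, 'q': array([-1.34200846e+00,  5.32475322e-02,  1.61400715e+00, -2.74035091e-05,
        1.47598736e+00, -1.19012167e-01]), 'dq': array([ 0.00031747, -0.00085409, -0.00335579, -0.00048542,  0.00127322,
        0.00123288]), 'effort': array([ 1.09974455e-03, -3.94240594e+01, -3.70720375e+01, -3.76061269e-05,
        4.64340366e-03,  1.76889705e-05]), 'tool_pos': array([ 0.2128917 , -0.58709645,  0.23030213]), 'tool_rot': array([-2.57141843e+00,  1.80294803e+00,  1.95768235e-03]), 'contact_force': array([-0.60236508,  0.61752134, -0.24680861]), 'wrist_torque': array([-0.00642773,  0.02548831,  0.00824408]), 'opening': 0.08565709087524162}
```

View pics/scene0.png

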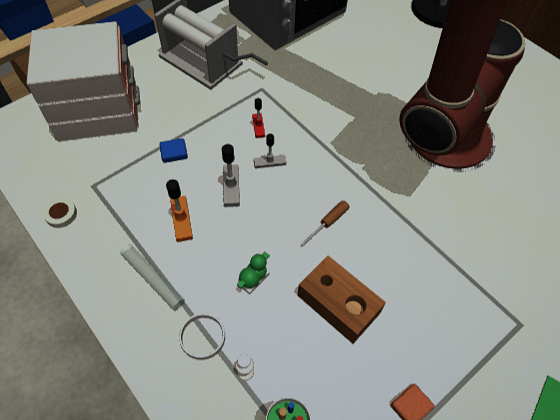

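View pics/side0.png

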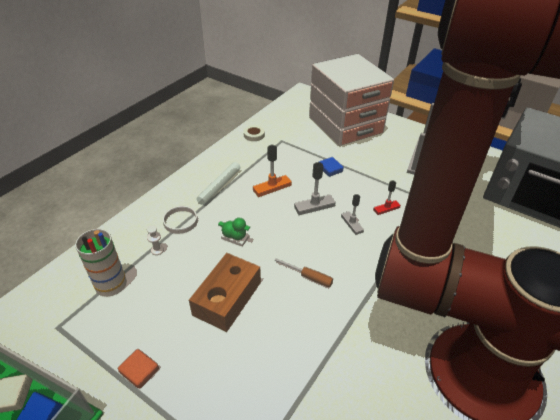

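View pics/wrist0.png

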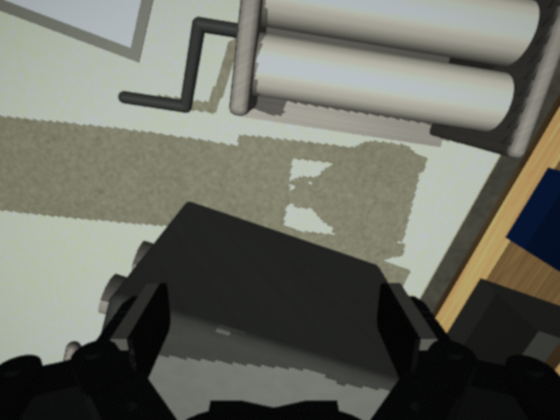

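The target is the larger grey gauge, at scene (230,175) and side (315,190). The mould is at scene (340,300), with its wide pocket at scene (355,305) and side (217,295). I'll zoom in on these.

```bash
python3 - <<'E'
import cv2,numpy as np
a=cv2.imread('pics/scene0.png');b=cv2.imread('pics/side0.png')
def c(i,x,y,w,h): return cv2.resize(i[y:y+h,x:x+w],(400,300),interpolation=cv2.INTER_CUBIC)
o=np.vstack([np.hstack([c(a,190,135,100,75),c(a,290,255,100,75+0)]),np.hstack([c(b,270,155,100,75),c(b,180,253,100,75)])])
cv2.imwrite('pics/z.png',o)
E
```

```text
(no output)
```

View pics/z.png

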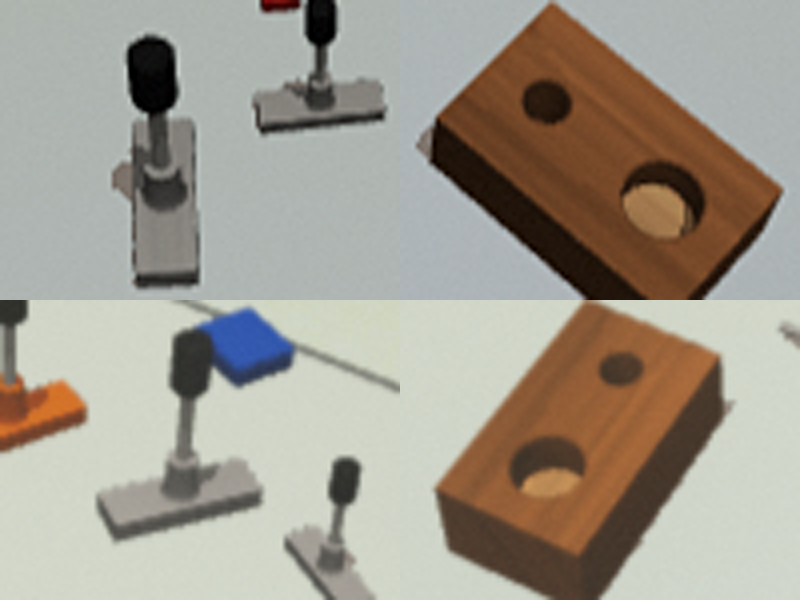

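```bash
cat >> h.py <<'E'
def tri(L):
    A=np.zeros((3,3));b=np.zeros(3)
    for d,u,v in L:
        e,r=ray(d,u,v);P=np.eye(3)-np.outer(r,r);A+=P;b+=P@e
    x=np.linalg.solve(A,b);return x,[np.linalg.norm((np.eye(3)-np.outer(ray(d,u,v)[1],ray(d,u,v)[1]))@(x-np.array(d['eye']))) for d,u,v in L]
E
python3 - <<'E'
from h import *
S=dict(np.load('pics/scene0.png.npz'));D=dict(np.load('pics/side0.png.npz'))
def blob(d,x,y,w,h):
    g=d['pixels'][y:y+h,x:x+w].max(2); m=(g<55).astype(np.uint8)
    n,l,s,c=cv2.connectedComponentsWithStats(m); i=1+np.argmax(s[1:,4]); x0,y0=s[i,0]+x,s[i,1]+y
    print(s[i]+[x,y,0,0,0],c[i]+[x,y]); return x0+(s[i,2]-1)/2,y0+(s[i,3]-1)/2
k1=blob(S,215,138,30,30); k2=blob(D,305,155,25,38)
print('knob',tri([(S,*k1),(D,*k2)]))
print('pocket',onz(S,355,304.5,.06),onz(D,216.5,294.5,.06),tri([(S,355,304.5),(D,216.5,294.5)]))
print('small',onz(S,326.2,280,.06),onz(D,334.5-180-0,0,.06))
sp=onz(D,180+(621-400)/4,253+70/4,.06);print(sp)
w=onz(D,216.5,294.5,.06);print('yaw',np.linalg.norm(w-sp))
# foot top corners z=.018 scene zoom
for u,v in [(135,120),(195,120),(198,272),(135,275)]: print(onz(S,190+u/4,135+v/4,.018))
for u,v in [(98,195),(117,230),(261,190),(245,160)]: print(onz(D,270+u/4,155+v/4,.018))
o=ctrl.get_obs();print(R.from_rotvec(o['tool_rot']).as_matrix())
E
```

```text
[222 144  12  21 200] [227.6   153.715]
[314 164   9  15 105] [317.59047619 170.64761905]
knob (array([ 0.53206341, -0.22055792,  0.12384776]), [np.float64(0.0005654077960532327), np.float64(0.0005654077960532254)])
pocket [0.53240135 0.19262373 0.06      ] [0.52931869 0.19413958 0.06      ] (array([0.53114513, 0.19217136, 0.05654924]), [np.float64(0.00023227914419510966), np.float64(0.00023227914419511917)])
small [0.54125525 0.11852544 0.06      ] [ 1.94027275 -0.98821121  0.06      ]
[0.53734033 0.12030926 0.06      ]
yaw 0.07426482275484833
[ 0.51483834 -0.26976715  0.018     ]
[ 0.48674187 -0.24735518  0.018     ]
[ 0.55090876 -0.15972573  0.018     ]
[ 0.58021655 -0.1805683   0.018     ]
[ 0.57310411 -0.17909059  0.018     ]
[ 0.54376571 -0.15756476  0.018     ]
[ 0.48429522 -0.24802518  0.018     ]
[ 0.50876998 -0.26864066  0.018     ]
[[ 3.40832523e-01 -9.40123944e-01 -4.00647781e-04]
 [-9.40122598e-01 -3.40832717e-01  1.60022857e-03]
 [-1.64096706e-03 -1.68751908e-04 -9.99998639e-01]]
```

Emit:
step_arm(increments="-0.55 -1 0 0 0 0;-0.55 -1 0 0 0 0;-0.55 -1 0 0 0 0;-0.55 -1 0 0 0 0;-0.55 -1 0 0 0 0;-0.55 -1 0 0 0 0;-0.55 -1 0 0 0 0;-0.55 -1 0 0 0 0;-0.55 -1 0 0 0 0;-0.55 -1 0 0 0 0;-0.55 -1 0 0 0 0;-0.55 -1 0 0 0 0", fingers=1, newtons=60)

```text
t: 1.15
tool_pos: [0.4394, -0.3288, 0.231]
tool_rot: [-2.572, 1.804, 0.001]
contact_force: [-0.3, 0.4, -0.3]
opening: 0.0854
```

```bash
python3 - <<'E'
from h import *
S=dict(np.load('pics/scene0.png.npz'))
for n,u,v,z in [('small',270,141,.08),('orange',173.5,188,.125),('red',258,104,.08)]: print(n,onz(S,u,v,z))
d=cam('wrist','wrist1.png');o=ctrl.get_obs();print(o['t'],o['tool_pos'],o['q'])
print('knob pred',proj(d,[.532,-.2205,.126]),proj(d,[.532,-.2205,.146]))
E
```

```text
small [ 0.4140809  -0.21867973  0.08      ]
orange [ 0.6735994  -0.21700681  0.125     ]
red [ 0.36386185 -0.32743535  0.08      ]
1.2 [ 0.44205962 -0.3254544   0.23098327] [-0.77223028 -0.12886059  1.79008122  0.00394788  1.48115703  0.44672661]
knob pred [155.42508432  15.87403217] [144.3592202    8.85720681]
```

View pics/wrist1.png

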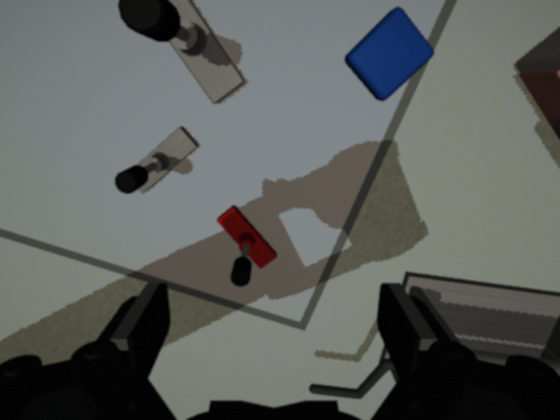

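Wrist view: the grey gauge's knob top is at about (145,12), as predicted. I'll move closer and look again.

Emit:
step_arm(increments="-0.9 -1 0 0 0 0;-0.9 -1 0 0 0 0;-0.9 -0.8 0 0 0 0;0 0 0 0 0 0;0 0 0 0 0 0")

```text
t: 1.62
tool_pos: [0.4818, -0.2418, 0.231]
tool_rot: [2.575, -1.8, -0.001]
contact_force: [0.1, 0.2, -0.5]
opening: 0.0853
```

```bash
python3 - <<'E'
from h import *
d=cam('wrist','wrist2.png');o=ctrl.get_obs();print(o['t'],o['tool_pos'],o['tool_rot'])
for z in(.106,.126,.146): print('pred',proj(d,[.532,-.2205,z]))
E
```

```text
1.6667 [ 0.48150589 -0.24270804  0.23104109] [ 2.57290903e+00 -1.80176119e+00 -5.35098870e-04]
pred [268.1655246  129.74872829]
pred [267.80620768 132.84346951]
pred [267.38590123 136.46350408]
```

View pics/wrist2.png

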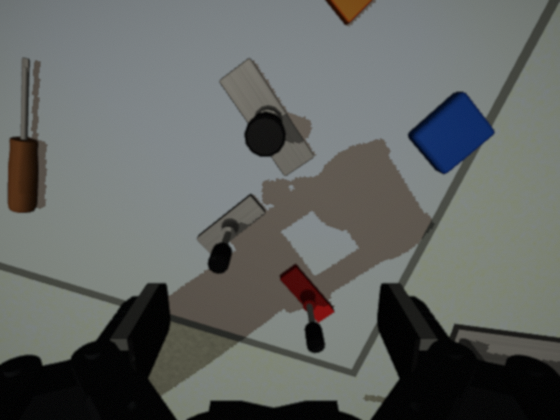

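```bash
python3 - <<'E'
from h import *
d=dict(np.load('pics/wrist2.png.npz'))
m=(d['pixels'][100:165,235:300].max(2)<60).astype(np.uint8)
n,l,s,c=cv2.connectedComponentsWithStats(m); i=1+np.argmax(s[1:,4]);print(s[i]+[235,100,0,0,0],c[i]+[235,100])
cs,_=cv2.findContours((l==i).astype(np.uint8),0,1);(u,v),r=cv2.minEnclosingCircle(cs[0]);u+=235;v+=100;print(u,v,r)
for z in(.146,.152): 
  p=onz(d,u,v,z);print(p, 364*.013/(np.array(d['eye'])[2]-z))
T=R.from_rotvec(ctrl.get_obs()['tool_rot']).as_matrix()
print(T.T@(p-ctrl.get_obs()['tool_pos']))
E
```

```text
[ 245  106   49   50 1600] [266.299375 132.271875]
268.6781463623047 131.59382438659668 25.73366355895996
[ 0.53502849 -0.22025071  0.146     ] 20.880801061427018
[ 0.53564716 -0.22009545  0.152     ] 21.44867795588273
[-0.00273979 -0.05866031  0.07900356]
```

Emit:
step_arm(increments="-0.06 -0.75 0 0 0 0;-0.06 -0.75 0 0 0 0;-0.05 -0.74 0 0 0 0;0 0 0.5 0 0 0;0 0 0.7 0 0 0;0 0 0.7 0 0 0;0 0 0 0 0 0;0 0 0 0 0 0")

```text
t: 2.33
tool_pos: [0.5311, -0.2203, 0.1818]
tool_rot: [2.57, -1.805, -0.006]
contact_force: [-0.8, -0.3, 0.1]
opening: 0.0853
```

```bash
python3 - <<'E'
from h import *
d=cam('wrist','wrist3.png');cam('scene','s3.png');cam('side','d3.png');o=ctrl.get_obs();print(o['t'],o['tool_pos'],o['tool_rot'])
a=[cv2.imread('pics/'+f) for f in('wrist3.png','s3.png','d3.png')]
z=lambda i,x,y:cv2.resize(i[y:y+75,x:x+100],(400,300),interpolation=cv2.INTER_CUBIC)
cv2.imwrite('pics/z3.png',np.vstack([np.hstack([z(a[1],180,110),z(a[2],270,135)]),np.hstack([cv2.resize(a[0],(400,300))]*2)]))
E
```

```text
2.4833 [ 0.53305817 -0.22070926  0.185124  ] [-2.57149735  1.80461192 -0.00317153]
```

View pics/z3.png

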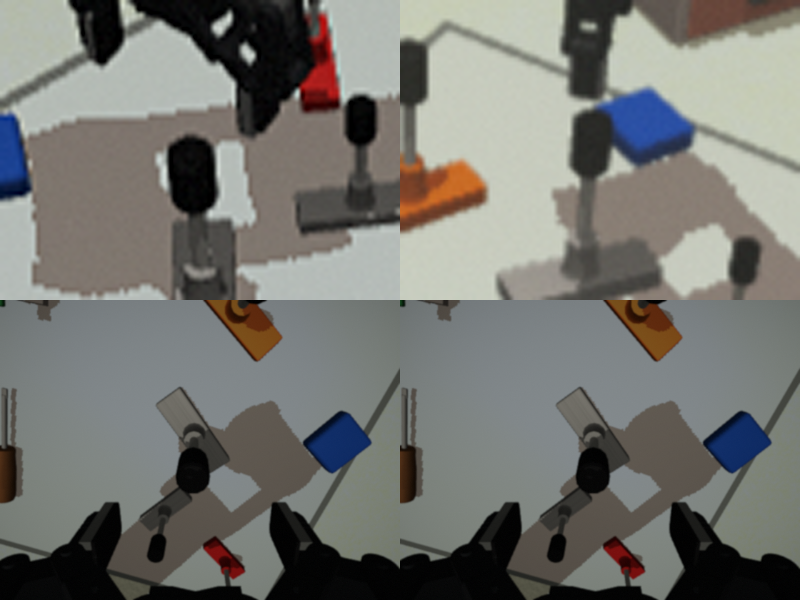

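The knob is centred between the fingers (wrist about x=270 of 560). Next I descend, then close.

Emit:
step_arm(increments="0 0 0.7 0 0 0;0 0 0.7 0 0 0;0 0 0.7 0 0 0;0 0 0.5 0 0 0;0 0 0.4 0 0 0;0 0 0 0 0 0;0 0 0 0 0 0;0 0 0 0 0 0")

```text
t: 3.15
tool_pos: [0.5336, -0.2202, 0.1101]
tool_rot: [-2.572, 1.803, -0.003]
contact_force: [0.4, 0.3, 0.3]
opening: 0.0852
```

Emit:
step_arm(increments="0 0 0 0 0 0;0 0 0 0 0 0;0 0 0 0 0 0;0 0 0 0 0 0;0 0 0 0 0 0;0 0 0 0 0 0;0 0 0 0 0 0;0 0 0 0 0 0;0 0 0 0 0 0;0 0 0 0 0 0", fingers=-1, newtons=60)

```text
t: 3.98
tool_pos: [0.5329, -0.2197, 0.109]
tool_rot: [-2.572, 1.803, 0.0]
contact_force: [-0.4, 0.1, 3.3]
opening: 0.0248
```

```bash
cat > v.py <<'E'
from h import *
import sys
t,x1,y1,x2,y2=sys.argv[1],*map(int,sys.argv[2:6])
d=cam('wrist',f'w{t}.png');cam('scene',f's{t}.png');cam('side',f'd{t}.png');o=ctrl.get_obs();print(o['t'],o['tool_pos'],o['tool_rot'],o['contact_force'],o['wrist_torque'],o['opening'])
a=[cv2.imread('pics/'+f+t+'.png') for f in'wsd']
z=lambda i,x,y:cv2.resize(i[y:y+75,x:x+100],(400,300),interpolation=cv2.INTER_CUBIC)
cv2.imwrite(f'pics/z{t}.png',np.vstack([np.hstack([z(a[1],x1,y1),z(a[2],x2,y2)]),np.hstack([cv2.resize(a[0],(400,300)),cv2.resize(a[2],(400,300))])]))
E
python3 v.py 4 180 120 270 145
```

```text
4.1333 [ 0.53286829 -0.21971076  0.10901359] [-2.57208018e+00  1.80347532e+00  1.66095956e-04] [-1.67715396  1.4493724   3.09549628] [0.51616154 0.23974244 0.06197376] 0.024907292187468108
```

View pics/z4.png

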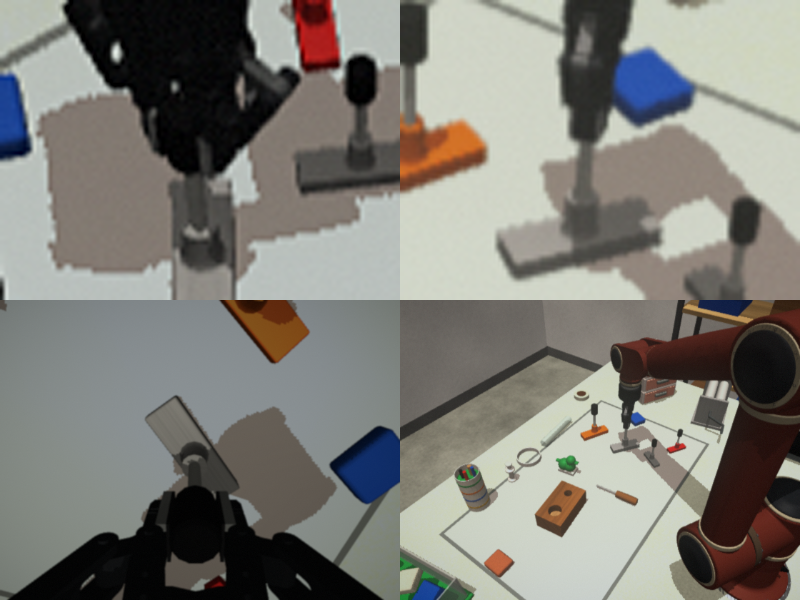

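Gripped: opening 25 mm, and the knob is between the pads at wrist (272,305). Next I lift.

Emit:
step_arm(increments="0 0 -0.3 0 0 0;0 0 -0.6 0 0 0;0 0 -0.8 0 0 0;0 0 -0.8 0 0 0;0 0 -0.8 0 0 0;0 0 -0.8 0 0 0;0 0 -0.5 0 0 0;0 0 -0.3 0 0 0;0 0 0 0 0 0;0 0 0 0 0 0")

```text
t: 4.97
tool_pos: [0.5326, -0.2197, 0.2305]
tool_rot: [2.572, -1.803, -0.001]
contact_force: [0.5, 0.7, -3.0]
opening: 0.0245
```

```bash
python3 v.py 5 180 95 270 115; python3 - <<'E'
from h import *
o=ctrl.get_obs()
T=R.from_rotvec(o['tool_rot']).as_matrix();print(T, T.T@(np.array([.531,.1934,0])-o['tool_pos']))
E
```

```text
5.1167 [ 0.53202452 -0.21938812  0.22925771] [ 2.57196849 -1.80345115 -0.00503585] [-0.47594171 -0.64878729 -4.32891801] [ 0.00768166 -0.04017458  0.0394058 ] 0.024966223976988316
[[ 0.34077186 -0.94014179 -0.00281902]
 [-0.94014287 -0.34077695  0.00156436]
 [-0.00243138  0.00211719 -0.9999948 ]] [-0.38787153 -0.14019086  0.22990516]
```

View pics/z5.png

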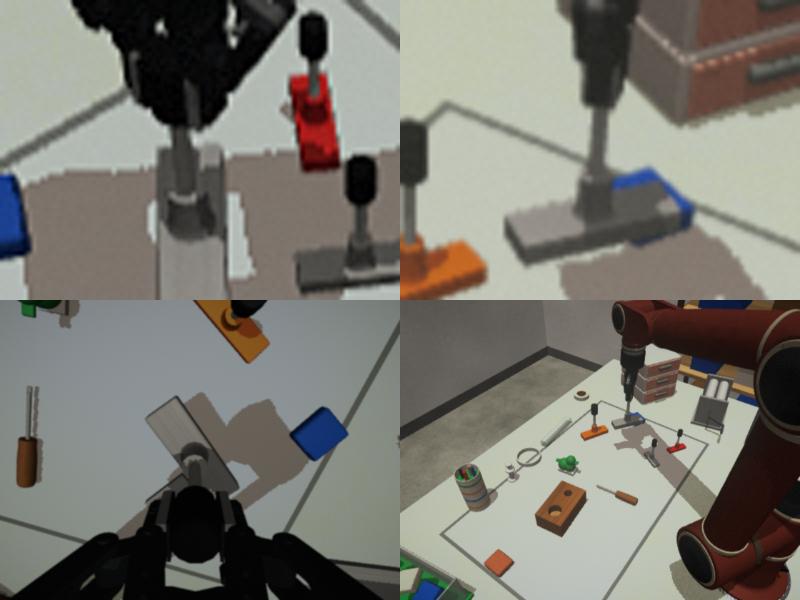

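Emit:
step_arm(increments="-0.4 -0.15 0 0 0 0;-0.8 -0.29 0 0 0 0;-0.8 -0.29 0 0 0 0;-0.8 -0.29 0 0 0 0;-0.8 -0.29 0 0 0 0;-0.8 -0.29 0 0 0 0;-0.8 -0.29 0 0 0 0;-0.8 -0.29 0 0 0 0;-0.8 -0.29 0 0 0 0;-0.8 -0.29 0 0 0 0;-0.8 -0.29 0 0 0 0;-0.8 -0.29 0 0 0 0")

```text
t: 6.12
tool_pos: [0.5322, 0.0267, 0.2305]
tool_rot: [2.572, -1.803, -0.002]
contact_force: [0.9, -0.6, -2.5]
opening: 0.0248
```

Emit:
step_arm(increments="-0.8 -0.29 0 0 0 0;-0.8 -0.29 0 0 0 0;-0.8 -0.29 0 0 0 0;-0.8 -0.29 0 0 0 0;-0.6 -0.22 0 0 0 0;-0.3 -0.11 0 0 0 0;0 0 0 0 0 0;0 0 0 0 0 0")

```text
t: 6.78
tool_pos: [0.5326, 0.134, 0.2308]
tool_rot: [2.572, -1.802, -0.0]
contact_force: [0.7, 0.8, -3.0]
opening: 0.0247
```

```bash
python3 v.py 6 290 205 200 213; python3 - <<'E'
from h import *
o=ctrl.get_obs()
T=R.from_rotvec(o['tool_rot']).as_matrix();print(T, T.T@(np.array([.531,.1934,0])-o['tool_pos']))
E
```

```text
6.9333 [0.53302089 0.13312823 0.23118266] [ 2.57098375e+00 -1.80474102e+00  1.09656324e-04] [-0.57430035 -0.24176082 -2.97157086] [-0.00987413 -0.01699562 -0.00867444] 0.024819259772175497
[[ 3.39804542e-01 -9.40496062e-01 -1.76666404e-04]
 [-9.40496033e-01 -3.39804461e-01 -3.73194318e-04]
 [ 2.90955754e-04  2.92967176e-04 -9.99999915e-01]] [-0.05743934 -0.0186477   0.2311605 ]
```

View pics/z6.png

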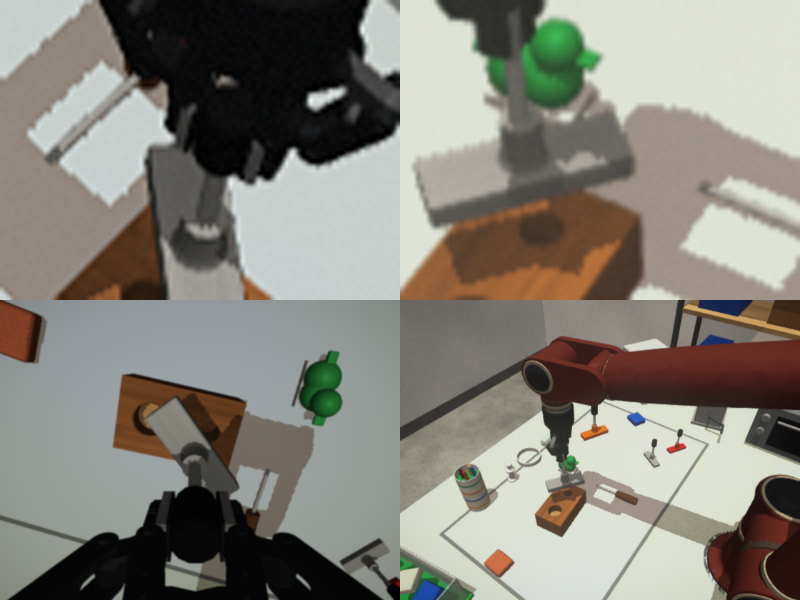

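View pics/w6.png

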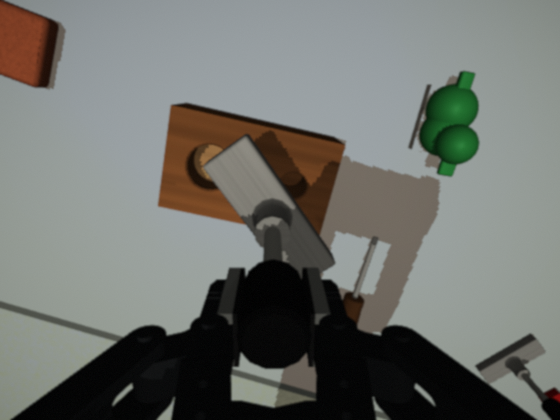

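Wrist view: the mould's top face has corners at about (172,106), (344,142) and (160,207), with the wide pocket's left rim at about (189,160). I'll refine the pocket centre from these.

```bash
python3 - <<'E'
from h import *
d=dict(np.load('pics/w6.png.npz'))
hsv=cv2.cvtColor(d['pixels'],cv2.COLOR_RGB2HSV)
a=cv2.imread('pics/w6.png')[90:240,145:365];cv2.imwrite('pics/c6.png',cv2.resize(a,None,fx=3.6,fy=3.6,interpolation=cv2.INTER_CUBIC))
print(proj(d,[.531,.1934,.06]))
A,B,C=[onz(d,u,v,.06) for u,v in [(172,107),(344,142),(160,207)]]
print(A,B,C,np.linalg.norm(A-B),np.linalg.norm(A-C))
ex=(A-B)/np.linalg.norm(A-B);ey=(C-A)/np.linalg.norm(A-C);print('pocket',A-.04*ex+.045*ey)
S=dict(np.load('pics/scene0.png.npz'));D=dict(np.load('pics/side0.png.npz'))
for n,d,L in (('S',S,[(328,255.5),(299.3,284.5),(385.3,303)]),('D',D,[(180+(720-400)/4,253+55/4),(180+(437-400)/4,253+188/4),(180+(581-400)/4,253+255/4)])):
    print(n,[onz(d,u,v,.06) for u,v in L])
E
```

```text
[207.08363451 166.23595994]
[0.56855063 0.23471482 0.06      ] [0.59061126 0.09003097 0.06      ] [0.48096623 0.22257989 0.06      ] 0.14635602440492604 0.08842106091742345
pocket [0.53000573 0.18899602 0.06      ]
S [array([0.5012581 , 0.08003441, 0.06      ]), array([0.58978294, 0.09201753, 0.06      ]), array([0.48381247, 0.22779418, 0.06      ])]
D [array([0.49836199, 0.0797913 , 0.06      ]), array([0.5671923 , 0.23784242, 0.06      ]), array([0.47880348, 0.22600087, 0.06      ])]
```

View pics/c6.png

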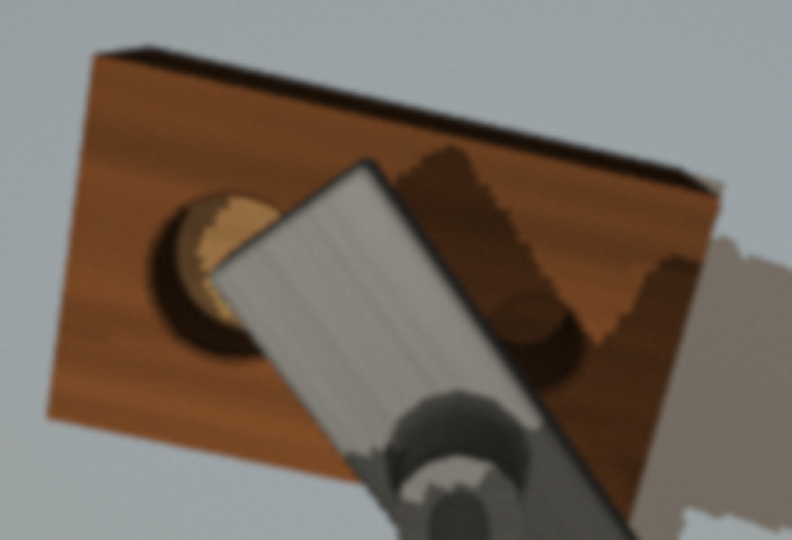

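Emit:
step_arm(increments="-0.3 -0.1 0 0 0 0;-0.6 -0.2 0 0 0 0;-0.6 -0.2 0 0 0 0;-0.5 -0.17 0 0 0 0;-0.2 -0.06 0 0 0 0;0 0 0.4 0 0 0;0 0 0.6 0 0 0;0 0 0.6 0 0 0;0 0 0.3 0 0 0;0 0 0 0 0 0;0 0 0 0 0 0;0 0 0 0 0 0")

```text
t: 7.93
tool_pos: [0.532, 0.1917, 0.1846]
tool_rot: [-2.571, 1.804, -0.002]
contact_force: [-0.0, -0.7, -2.4]
opening: 0.0251
```

```bash
python3 v.py 7 310 255 180 253
```

```text
8.0833 [0.53213807 0.19192394 0.18508719] [-2.57090900e+00  1.80287546e+00 -2.35114080e-03] [-1.13002947 -0.45039464 -2.28273432] [ 0.00258649 -0.0464836   0.01198443] 0.024391992787634865
```

View pics/z7.png

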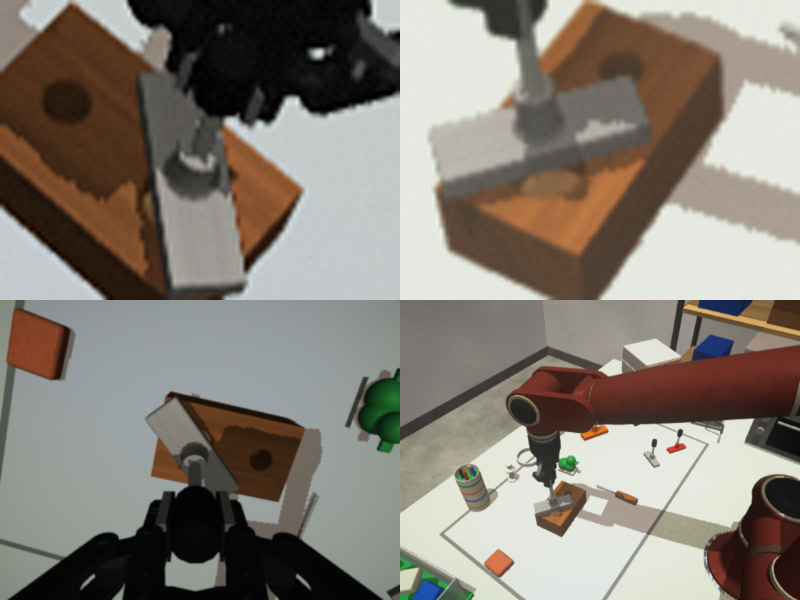

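The foot is about 15 mm above the mould and centred over the wide pocket (side about (216,297)). Lowering gently.

Emit:
step_arm(increments="0 0 0.15 0 0 0;0 0 0.15 0 0 0;0 0 0.1 0 0 0;0 0 0.1 0 0 0;0 0 0.1 0 0 0;0 0 0.1 0 0 0;0 0 0.1 0 0 0;0 0 0 0 0 0;0 0 0 0 0 0")

```text
t: 8.83
tool_pos: [0.5315, 0.1919, 0.1641]
tool_rot: [-2.572, 1.803, -0.0]
contact_force: [-2.8, -1.0, 2.8]
opening: 0.0246
```

```bash
python3 v.py 8 310 255 180 253
```

```text
8.9833 [0.53148058 0.19190066 0.16410799] [-2.57223437e+00  1.80345063e+00 -1.69437629e-04] [-3.34619951 -1.129187    3.41516361] [-0.05707183  0.5219534  -0.01214497] 0.0247715662578764
```

View pics/z8.png

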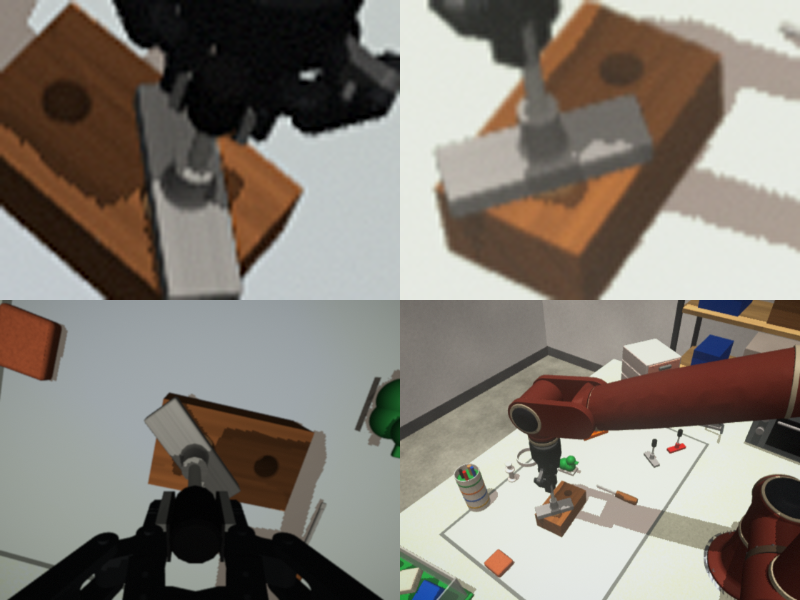

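The foot is on the mould: force changed from −2.6 to +3.4 N. I'll start pushing the rod.

Emit:
step_arm(increments="0 0 0.1 0 0 0;0 0 0.1 0 0 0;0 0 0.1 0 0 0;0 0 0.1 0 0 0;0 0 0.1 0 0 0;0 0 0.1 0 0 0")

```text
t: 9.48
tool_pos: [0.5314, 0.1919, 0.1485]
tool_rot: [-2.572, 1.804, 0.0]
contact_force: [-3.0, -0.7, 3.0]
opening: 0.0249
```

Emit:
step_arm(increments="0 0 0.04 0 0 0;0 0 0.04 0 0 0;0 0 0.04 0 0 0;0 0 0.04 0 0 0")

```text
t: 9.82
tool_pos: [0.5314, 0.1919, 0.1447]
tool_rot: [2.572, -1.804, -0.0]
contact_force: [-2.2, -1.2, 3.7]
opening: 0.0248
```

Emit:
step_arm(increments="0 0 0.04 0 0 0;0 0 0.04 0 0 0;0 0 0.04 0 0 0;0 0 0.04 0 0 0")

```text
t: 10.15
tool_pos: [0.5313, 0.1919, 0.1407]
tool_rot: [2.572, -1.804, -0.0]
contact_force: [-3.1, -0.8, 3.6]
opening: 0.0246
```

Emit:
step_arm(increments="0 0 0.04 0 0 0;0 0 0.04 0 0 0")

```text
t: 10.32
tool_pos: [0.5313, 0.1919, 0.1387]
tool_rot: [2.572, -1.804, -0.0]
contact_force: [-2.8, 0.1, 3.7]
opening: 0.0246
```

Emit:
step_arm(increments="0 0 0.03 0 0 0;0 0 0.03 0 0 0")

```text
t: 10.48
tool_pos: [0.5313, 0.1919, 0.1372]
tool_rot: [2.572, -1.803, -0.0]
contact_force: [-3.0, -0.3, 4.0]
opening: 0.0247
```

Emit:
step_arm(increments="0 0 0.03 0 0 0;0 0 0.03 0 0 0")

```text
t: 10.65
tool_pos: [0.5314, 0.1919, 0.1357]
tool_rot: [-2.572, 1.804, 0.0]
contact_force: [-3.2, 0.9, 3.8]
opening: 0.0246
```

Emit:
step_arm(increments="0 0 0.03 0 0 0;0 0 0.03 0 0 0")

```text
t: 10.82
tool_pos: [0.5314, 0.1919, 0.1343]
tool_rot: [-2.572, 1.804, 0.0]
contact_force: [-3.3, -0.4, 3.1]
opening: 0.0247
```

Emit:
step_arm(increments="0 0 0.03 0 0 0;0 0 0.03 0 0 0")

```text
t: 10.98
tool_pos: [0.5314, 0.1919, 0.1328]
tool_rot: [-2.572, 1.804, 0.0]
contact_force: [-4.7, 0.5, 3.4]
opening: 0.0248
```

Emit:
step_arm(increments="0 0 0.03 0 0 0;0 0 0.03 0 0 0")

```text
t: 11.15
tool_pos: [0.532, 0.192, 0.1326]
tool_rot: [-2.571, 1.803, -0.001]
contact_force: [-5.2, -0.5, 11.0]
opening: 0.0247
```

Force jumped to 11 N, so it has bottomed. I'll press slightly more and hold.

Emit:
step_arm(increments="0 0 0.02 0 0 0;0 0 0 0 0 0;0 0 0 0 0 0")

```text
t: 11.4
tool_pos: [0.5321, 0.1921, 0.1326]
tool_rot: [-2.571, 1.803, -0.001]
contact_force: [-5.2, 0.6, 9.2]
opening: 0.0244
```

Emit:
step_arm(increments="0 0 0 0 0 0;0 0 0 0 0 0;0 0 0 0 0 0;0 0 0 0 0 0;0 0 0 0 0 0;0 0 0 0 0 0;0 0 0 0 0 0;0 0 0 0 0 0;0 0 0 0 0 0;0 0 0 0 0 0;0 0 0 0 0 0;0 0 0 0 0 0")

```text
t: 12.4
tool_pos: [0.5321, 0.1921, 0.1326]
tool_rot: [-2.571, 1.803, -0.002]
contact_force: [-4.8, -0.4, 10.0]
opening: 0.0244
```

```bash
python3 v.py 9 310 255 180 253
```

```text
12.55 [0.5321241  0.19209343 0.13263059] [-2.57125072e+00  1.80287536e+00 -1.57179530e-03] [-5.00792812 -0.01962411 10.27726731] [-0.0473356   1.09083415  0.07327996] 0.024258630590244353
```

View pics/z9.png

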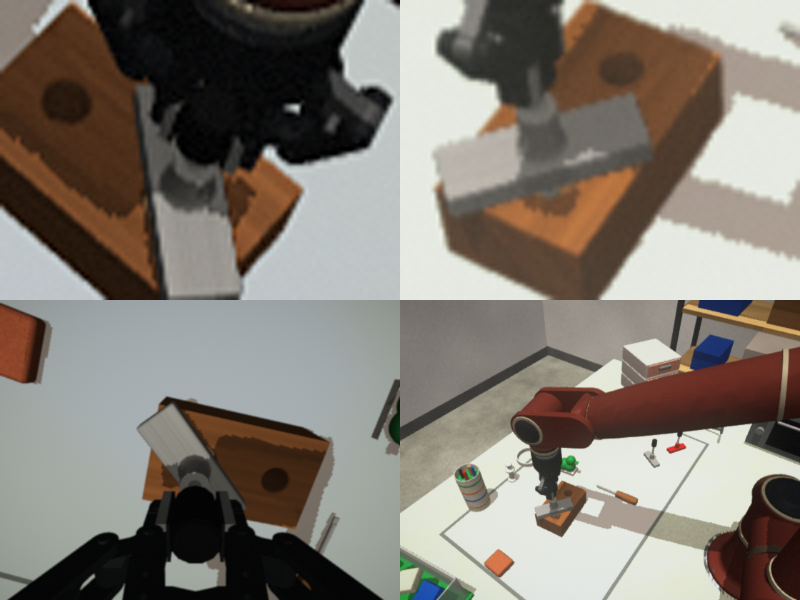

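Emit:
step_arm(increments="0 0 0.03 0 0 0;0 0 0.03 0 0 0;0 0 0 0 0 0;0 0 0 0 0 0")

```text
t: 12.88
tool_pos: [0.5327, 0.1923, 0.1325]
tool_rot: [-2.571, 1.802, -0.003]
contact_force: [-5.3, -0.3, 14.4]
opening: 0.0245
```

Emit:
step_arm(increments="0 0 0.03 0 0 0;0 0 0.03 0 0 0;0 0 0 0 0 0;0 0 0 0 0 0")

```text
t: 13.22
tool_pos: [0.5332, 0.1924, 0.1325]
tool_rot: [-2.57, 1.802, -0.004]
contact_force: [-8.1, -0.1, 19.3]
opening: 0.0249
```

Emit:
step_arm(increments="0 0 0 0 0 0;0 0 0 0 0 0;0 0 0 0 0 0;0 0 0 0 0 0;0 0 0 0 0 0;0 0 0 0 0 0;0 0 0 0 0 0;0 0 0 0 0 0;0 0 0 0 0 0;0 0 0 0 0 0;0 0 0 0 0 0;0 0 0 0 0 0")

```text
t: 14.22
tool_pos: [0.5332, 0.1924, 0.1325]
tool_rot: [-2.57, 1.802, -0.004]
contact_force: [-7.1, -0.5, 19.4]
opening: 0.0246
```

Emit:
step_arm(increments="0 0 -0.03 0 0 0;0 0 -0.03 0 0 0;0 0 -0.02 0 0 0;0 0 0 0 0 0")

```text
t: 14.55
tool_pos: [0.5328, 0.1923, 0.1325]
tool_rot: [-2.57, 1.802, -0.003]
contact_force: [-3.6, 0.3, 11.0]
opening: 0.0244
```

Emit:
step_arm(increments="0 0 0 0 0 0;0 0 0 0 0 0;0 0 0 0 0 0;0 0 0 0 0 0;0 0 0 0 0 0;0 0 0 0 0 0;0 0 0 0 0 0;0 0 0 0 0 0;0 0 0 0 0 0", fingers=1)

```text
t: 15.3
tool_pos: [0.5314, 0.1919, 0.1297]
tool_rot: [2.572, -1.804, -0.0]
contact_force: [0.1, -0.2, -0.2]
opening: 0.0853
```

```bash
python3 v.py 10 310 255 180 253
```

```text
15.45 [0.53145118 0.1918878  0.12982402] [-2.57222659e+00  1.80352898e+00 -1.11143137e-04] [ 0.18650489 -0.21655548 -0.75911828] [ 0.00562623 -0.0060973  -0.04557376] 0.08533333908148588
```

View pics/z10.png

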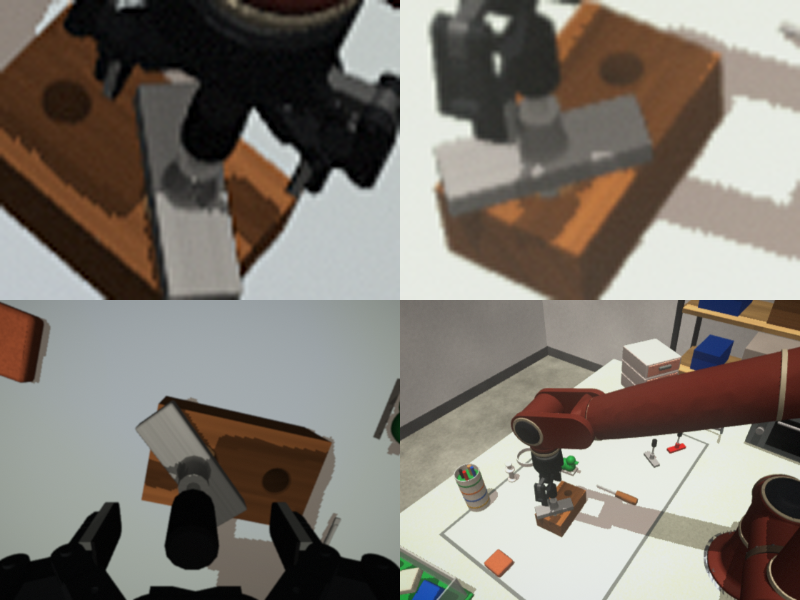

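Released; the gauge is standing free. Retreating straight up.

Emit:
step_arm(increments="0 0 -0.2 0 0 0;0 0 -0.4 0 0 0;0 0 -0.6 0 0 0;0 0 -0.8 0 0 0;0 0 -0.8 0 0 0;0 0 -0.8 0 0 0;0 0 -0.8 0 0 0;0 0.6 -0.4 0 0 0;0 0.8 0 0 0 0;0 0.8 0 0 0 0;0 0 0 0 0 0;0 0 0 0 0 0")

```text
t: 16.45
tool_pos: [0.4797, 0.1731, 0.2511]
tool_rot: [-2.571, 1.803, -0.003]
contact_force: [-0.1, -0.7, 0.8]
opening: 0.0852
```

```bash
python3 v.py 11 310 245 180 243
python3 - <<'E'
from h import *
S=dict(np.load('pics/s11.png.npz'));D=dict(np.load('pics/d11.png.npz'))
for z in (.06+.082,.06+.094): print(proj(S,[.531,.192,z]),proj(D,[.531,.192,z]))
E
```

```text
16.6 [0.48030464 0.17330291 0.25031016] [-2.57180286e+00  1.80313650e+00 -8.74062816e-04] [ 0.2976956  -0.19153429  0.055857  ] [-0.00283184  0.0507622  -0.00877249] 0.08519068267415962
[361.87927842 286.88264663] [213.01860465 269.20834949]
[362.92473242 284.19009058] [212.46429667 265.40369784]
```

View pics/z11.png

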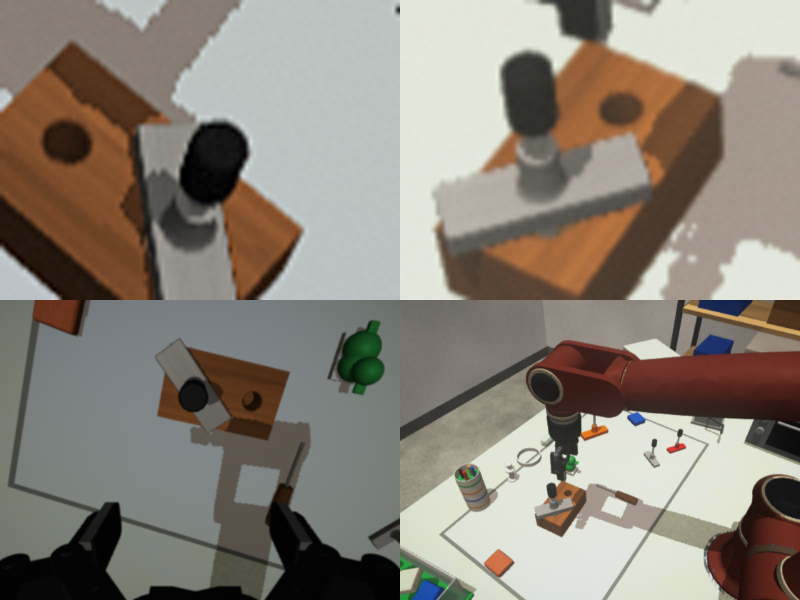

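The final view shows the knob centre at scene (363.5,286) and side (212.5,266). Projecting (0.531, 0.192, about 0.15) gives nearly the same pixels, which fits the height at bottoming. The foot lies flat and the gripper is clear.

```bash
python3 -c "
from h import *
S=dict(np.load('pics/s11.png.npz'));D=dict(np.load('pics/d11.png.npz'))
print(tri([(S,363.5,286),(D,212.5,266.3)]))
print(ctrl.finish_job())"
```

```text
(array([0.53108127, 0.19353687, 0.15151114]), [np.float64(0.001155058574436605), np.float64(0.001155058574436654)])
the job is handed in; nothing more can be done
None
```

I gauged the wide pocket and handed the job in at about 16.6 s. The gauge is left standing across the pocket with the gripper clear of it. The hand-in gave no verdict.

- **Pick-up and placing:** I gripped the larger grey gauge by its knob and set its foot on the mould across the wide pocket. The foot lies diagonally, and its ends reach about to the mould's edges.
- **Pressing:** The rod slid down about 36 mm and then stopped dead. I held it there for about 3 s, with the arm reading 9 to 19 N upward. I estimate at least 5 N of the lower figure was on the pocket floor, because the stiff slide takes about 4 N. The floor force itself was not measured.
- **Release:** I eased off to about 11 N, opened the fingers and backed straight up.
- **Last checks:**
  - The two camera views put the knob at (0.531, 0.194, 0.152), within about 2 mm of my pocket-centre estimates.
  - That height matches where the rod stopped, so the rod did not rise on release. It puts the tip about 32 mm below the mould's top.
  - The foot looks flat in the pictures; I did not measure its tilt.
- **Disagreement:** The views differ by a few millimetres: about 4 mm in the pocket's position, and about 3.5 mm low for the mould top when I triangulated it. The depth figure is therefore approximate.

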